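Prop the parts washer's lid open

ROBOT

A 6-joint arm with a two-finger parallel gripper is mounted at the origin on the work surface. World frame = base frame: x ahead of the robot, y to its left, z up, the work surface at z = 0. Lengths are in m, angles in rad, forces in N, time in s.
With the tool pointing down it reaches from about 0.425 to 0.95 m from the base axis. Payload 3.5 kg.
Tool frame: the origin (TCP) lies at the very end of the fingers, on their centre line; the grasp point (between the pads) lies behind it (ctrl.grasp_offset is the z of the grasp point in the tool frame, in m); z points along the fingers, x is the direction in which the jaws open and shut, and the axes are right-handed (so a half turn about z gives the same grasp; the last joint's range is limited). The gripper opens to 85 mm and grips with 20 to 120 N. Pads are 22 mm wide; open, the fingers measure 114 mm over their backs; the gripper's body (76 mm by 85 mm) begins 54 mm behind the grasp point. The pads swing forward as they close: fully open they stand 13 mm farther back than shut.
Start: joints at [0.968, 0.286, 1.577, -0, 1.279, -0.15], TCP at [0.295, 0.607, 0.231] pointing down, gripper open.
Joint ranges: [-2.77, 2.77], [-0.9, 2.22], [0.21, 2.48], [-1.53, 4.67], [0.24, 2.81], [-2.84, 2.84]. Speed limits (rad/s): [2.79, 2.79, 3.14, 3.14, 3.14, 3.14].

INTERFACE

Orientations are given as a unit quaternion [x, y, z, w].
In Python, from plant import ctrl gives the robot as it stands.
- The arm moves only by the shell command python3 -m jog 'ROWS' [FORCE]. ROWS is JSON, a list of rows, each an object with "grip": the closure, from 0 (fully open) to 1 (shut); "xyz": the shift along the tool's x, y, z in m, a list of three; "dr": the turn, a rotation vector about the tool's x, y, z in rad, a list of three. A call has 1 to 12 rows; each row is the pose to reach, as a shift and turn from the pose commanded when the call began, along the tool's axes at that moment; what a row does not reach only later rows make up. A row lasts 1/12 s, in which the tool goes at most 41.7 mm and 7.16 degrees, less where a joint would pass 70% of its speed; a pose out of reach is approached as far as the arm can. A call with a gripper value outside its range is refused whole. The fingers move at their own pace and stop on an object; FORCE is the grip in N (left out, the last holds). Time passes only in rows, so rows that repeat a pose let the fingers close. It gives the time, the measured TCP pose, the force and the opening at its end, in the units of the state.
- ctrl.get_state(): the state, without advancing time (a new reading comes with each control period).
- ctrl.read_camera(name): name is "side" or "top"; returns the picture (400x640x3 uint8, red, green, blue); there is no depth.
- ctrl.get_calibration(name): a dict with "mtx" (3x3 intrinsics, pixels), "R" (3x3) and "t" (3): a world point X has camera coordinates R X + t. Camera axes: x right, y down, z forward; pixel columns grow to the right and rows downward; lengths in m; the calibration is good to about 2 mm. A picture is of the moment at which its call begins. get_calibration takes no time and is no camera call.
- ctrl.sign_off(): hands the job in, once; it reports no verdict.
The state is a dict: "time": time; "qpos": joint angles; "dq": joint speeds; "joint_efforts": joint torques, N m; "eef_pos": TCP position; "tcp_rot": TCP orientation; "contact_force": force on the tool from outside, world axes, zero at the start; "wrist_torque": the same for the moment, N m; "opening": opening from 0.0 (shut) to 1.0 (fully open).
Only numpy, scipy, OpenCV 4.12 (cv2) and the standard library are available. Lean on these libraries where they do the work, as an engineer would, in place of code of your own. Each camera call takes 0.05 s, during which the arm holds its last target.

TASK

The parts washer's lid is standing up on a worn hinge. Swing the prop rod up from the end of the tank and ease the lid down onto it, so that the rod's pin sits fully home in the saddle on the lid's edge and holds the lid open. Do not let the lid drop past the rod, and leave the other things where they are.

Things in the scene. Friction and masses are not known exactly. Their poses are not given: they have to be found in the camera images.
- washer: drained red parts washer, a fixed open tank 290 (x) by 280 (y) mm, rim 140 mm up. Origin on the table under its centre, z up. -x: the end on the robot's right, with the prop rod (wall at x = -145 mm). +y: the side towards the robot, with the lid hinge: an axis along x through y = 140, z = 145 mm; the table behind it and beside the rod is free for the hand. The lid opens on the far (-y) side
- lid (a joint): lid angle, rad: 0 shut, grows as its -y edge rises, stop 1.25. Red steel plate 309 (x) by 288 mm, outer face 5 mm above the hinge plane, 23 mm flanges, bar handle; 1.8 kg. Starts at 1.07-1.19, just held by its worn hinge: 3-9 N on its back starts it closing; below 0.92 it sinks by itself at up to 0.35 rad/s. It rests at 0.768 with the pin home in the saddle
- prop (a joint): prop rod angle, rad: 0 level in its clip, pointing to washer +y; grows as it swings up and over to -y, stop 1.45. It swings in the plane x = -182 mm about a bolt along x at washer y = -100, z = 115 mm. Starts at 0-0.25. Its pivot rubs: it stays where left; 1-3 N at the sleeve moves it. At 1.085 its pin is right in the saddle's path; the saddle's flared mouth gathers it when up to 0.07 off
- rod_sleeve (a point): middle of the rod's black rubber sleeve, on the rod's axis 110 mm from the pivot. Sleeve 16 mm thick, 70 mm long; bare steel rod 10 mm thick. About 30 mm free between rod and tank wall, and nothing under the rod down to the table
- rod_pin (a point): the pin at the rod's free end, 173 mm from the pivot: the rod's end is bent square towards the tank (washer +x) into a pin 12 mm thick; the point is on the pin's axis, 16 mm from the rod's plane
- saddle (a point): the pin's seat in the steel saddle on the lid's rod-end flange: an inverted trough, open downwards, with flared cheeks (mouth 48 mm) and 22 mm wide along the hinge. The point is where the pin's axis lies when home: 200 mm from the hinge along the lid, 22 mm under the hinge plane of the lid
- lid_back (a point): a point on the lid's outer face (turned to washer +y and up when raised), 110 mm from the hinge along the lid, 75 mm in from the rod-end edge: a good place to push it down. z points out of that face, y from the free edge to the hinge
- piston: bare aluminium piston, 70 mm across and 58 mm tall, standing on the shelf inside the washer; origin at its underside
- bearing: steel bearing ring, 72 mm across and 20 mm tall, lying on the shelf inside the washer; origin at its underside
- wrench: steel open-end wrench, 200 mm, lying on the table along the washer's +x end; origin at its underside
- oil_filter: blue oil filter canister, 76 mm across and 88 mm tall, standing to the robot's left; origin at its underside
- spray_can: yellow spray can with a red cap, 62 mm across and 190 mm tall, standing to the robot's left; origin at its underside
- brush: cleaning brush, 180 mm, lying to the robot's right; origin at its underside
- pulley: dark steel belt pulley, 120 mm across and 32 mm tall, lying flat to the robot's right; origin at its underside

How it is judged:
At the end, for the whole second after the job is handed in: the rod's pin is home in the saddle (their points within 8 mm of each other), the lid rests on the rod at 0.72 to 0.82 rad, and lid and rod are at rest (under 0.03 rad/s) (distance between rod_pin and saddle below 0.008 m and value of joint lid between 0.72 and 0.82 rad and not (velocity of joint lid above 0.03 rad/s) and not (velocity of joint lid below -0.03 rad/s) and not (velocity of joint prop above 0.03 rad/s) and not (velocity of joint prop below -0.03 rad/s)); the robot touches nothing.
It fails at once if the lid drops past the rod (below 0.6 rad) (value of joint lid below 0.6 rad).
It fails at once if another thing is moved by more than 40 mm (distance of any of piston, bearing, wrench, oil_filter, spray_can, brush, pulley from where it was at the start of the episode above 0.04 m).
It also fails if it takes over 51 s, if anything falls off the work surface, if the arm or the gripper's body presses on something with over 40 N, if the wrist force passes 120 N, or if a joint passes its speed limit or range.

## Working session

There is one attempt and no reset: what is moved stays moved. The work goes in short steps, Python scripts to look and compute and a shell command to move; the robot and the scene stay as the last step left them, time stands still between calls to the robot, and variables do not carry over. Pictures are saved under pics/ and viewed, and the job is handed in when it is done.

```bash
ls; mkdir -p pics; python3 - <<'E'
from plant import ctrl
import cv2
print(ctrl.get_state(), ctrl.grasp_offset)
for n in("side","top"):
    im=ctrl.read_camera(n); cv2.imwrite(f"pics/{n}0.png",im[:,:,::-1])
    c=ctrl.get_calibration(n); print(n,c)
E
```

```text
pics
{'time': 0.0, 'qpos': array([ 9.67992237e-01,  2.87164260e-01,  1.57816650e+00, -8.20365329e-06,
        1.27860170e+00, -1.49994849e-01]), 'dq': array([ 0.00027736,  0.00080401,  0.00040818,  0.00152083,  0.00047977,
       -0.00079982]), 'joint_efforts': array([ 1.63016884e-03, -4.05979121e+01, -2.92626053e+01, -4.43257591e-06,
        5.77632964e-03,  6.62724148e-06]), 'eef_pos': array([0.2949056, 0.6064441, 0.2299538]), 'tcp_rot': array([ 8.47788088e-01,  5.30333846e-01, -1.07184668e-03,  4.68862143e-04]), 'contact_force': array([-0.30005951, -0.13317761,  0.09636915]), 'wrist_torque': array([-0.01198351, -0.02050521, -0.02588215]), 'opening': 0.9997270357851096} -0.0187
side {'mtx': array([[408.69042216,   0.        , 321.15672161],
       [  0.        , 408.69042216, 200.88323368],
       [  0.        ,   0.        ,   1.        ]]), 'R': array([[-0.80811016,  0.58877801, -0.01727477],
       [ 0.4651294 ,  0.61985675, -0.63200652],
       [-0.36140366, -0.5187659 , -0.77477051]]), 't': array([ 0.49794453, -0.21541406,  1.55689882])}
top {'mtx': array([[375.75421346,   0.        , 322.32253069],
       [  0.        , 375.75421346, 197.98411474],
       [  0.        ,   0.        ,   1.        ]]), 'R': array([[ 0.02490898, -0.99953961, -0.01732393],
       [-0.98497554, -0.02157637, -0.17134072],
       [ 0.17088805,  0.02133157, -0.98505951]]), 't': array([0.00281474, 0.59914251, 1.03855154])}
```

View pics/side0.png

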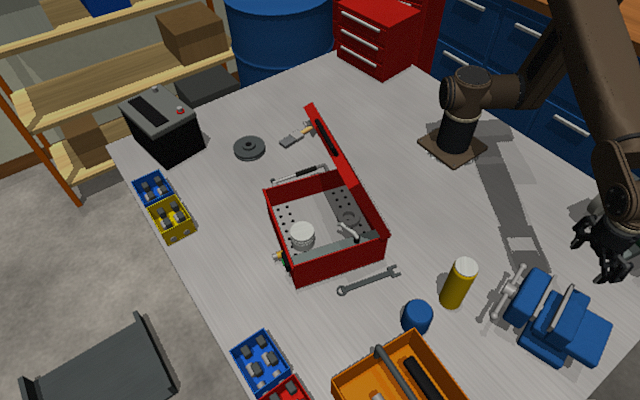

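View pics/top0.png

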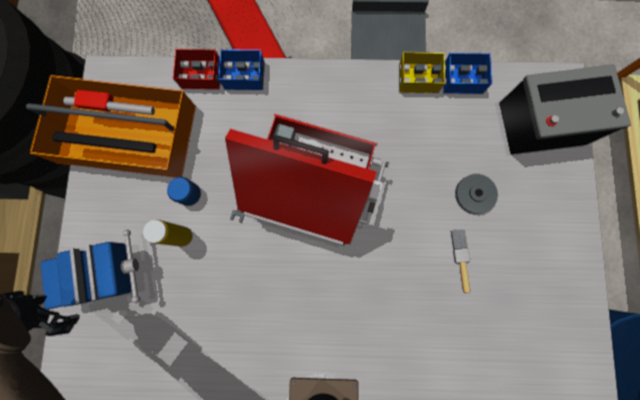

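```bash
python3 - <<'E'
import cv2
a=cv2.imread("pics/side0.png")[90:310,230:420]; cv2.imwrite("pics/s0z.png",cv2.resize(a,None,fx=2.7,fy=2.7,interpolation=cv2.INTER_CUBIC)[:600])
a=cv2.imread("pics/top0.png")[105:255,215:405]; cv2.imwrite("pics/t0z.png",cv2.resize(a,None,fx=4,fy=4,interpolation=cv2.INTER_CUBIC))
E
```

```text
(no output)
```

View pics/s0z.png

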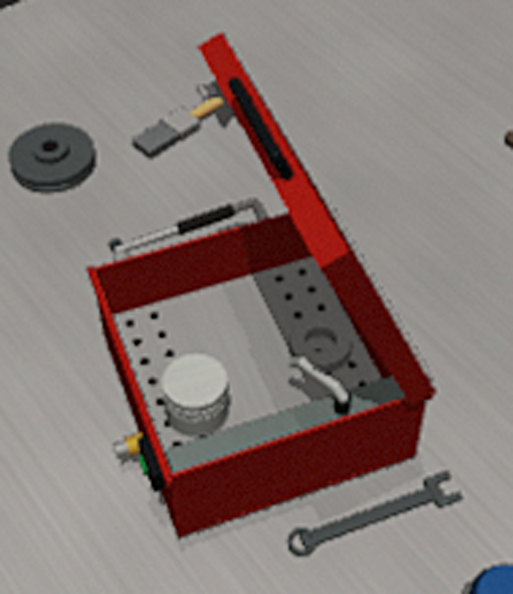

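View pics/t0z.png

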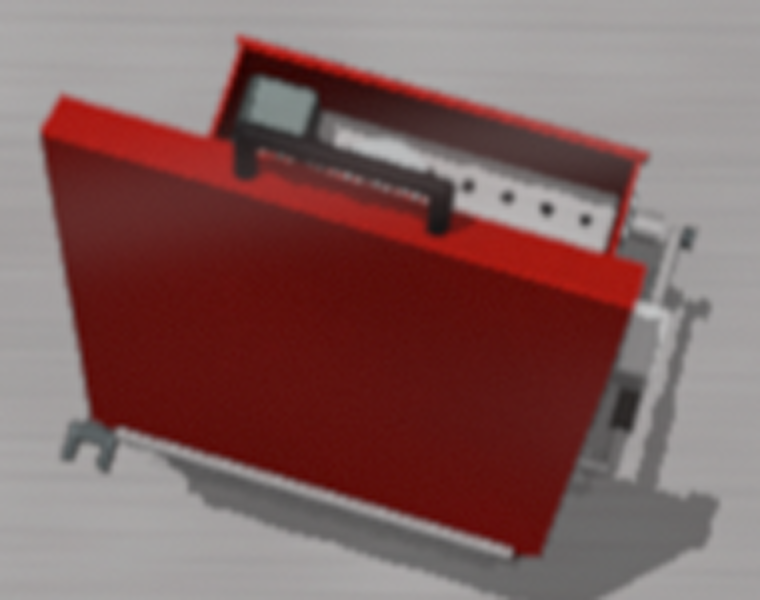

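```bash
cat > h.py <<'E'
import numpy as np, cv2
from scipy.optimize import least_squares
from plant import ctrl
C={n:ctrl.get_calibration(n) for n in("side","top")}
def proj(n,X):
    c=C[n]; p=c["mtx"]@(c["R"]@np.asarray(X)+c["t"]); return p[:2]/p[2]
def W(p,q):  # washer->world
    c,s=np.cos(p[2]),np.sin(p[2]); return np.array([p[0]+c*q[0]-s*q[1],p[1]+s*q[0]+c*q[1],q[2]])
def lid(a,x,l,n): # l from hinge along lid, n outward normal
    return np.array([x,.14-l*np.cos(a)+n*np.sin(a),.145+l*np.sin(a)+n*np.cos(a)])
def rod(b,r,x=-.182):
    return np.array([x,-.1+r*np.cos(b),.115+r*np.sin(b)])
def shot(tag,sb=(90,310,230,420),tb=(105,255,215,405)):
    for n,b,f in(("side",sb,2.7),("top",tb,4)):
        im=ctrl.read_camera(n)[:,:,::-1]; cv2.imwrite(f"pics/{n}_{tag}.png",cv2.resize(im[b[0]:b[1],b[2]:b[3]],None,fx=f,fy=f,interpolation=cv2.INTER_CUBIC))
E
python3 - <<'E'
from h import *
S=lambda u,v:np.array([230+(u+.5)/2.7-.5,90+(v+.5)/2.7-.5]); T=lambda u,v:np.array([215+u/4,105+v/4])
obs=[("side",S(92,270),lambda p:np.array([-.145,-.14,.14])),
("side",S(164,478),lambda p:np.array([.145,-.14,.14])),
("side",S(180,536),lambda p:np.array([.145,-.14,0])),
("side",S(414,460),lambda p:np.array([.145,.14,0])),
("top",T(240,37),lambda p:np.array([.145,-.14,.14])),
("top",T(648,155),lambda p:np.array([-.145,-.14,.14])),
("top",T(43,132),lambda p:lid(p[3],.1545,.288,.005)),
("top",T(632,308),lambda p:lid(p[3],-.1545,.288,.005)),
("top",T(62,95),lambda p:lid(p[3],.1545,.288,-.018)),
("top",T(646,266),lambda p:lid(p[3],-.1545,.288,-.018)),
("top",T(540,556),lambda p:lid(p[3],-.1545,0,.005)),
("side",S(221,35),lambda p:lid(p[3],-.1545,.288,.005)),
("side",S(200,46),lambda p:lid(p[3],-.1545,.288,-.018)),
("side",S(180,229),lambda p:rod(p[4],.075)),
("side",S(233,210),lambda p:rod(p[4],.145)),
("side",S(207,220),lambda p:rod(p[4],.110)),
("top",T(625,408),lambda p:rod(p[4],.110)),
]
f=lambda p:np.concatenate([proj(n,W(p,g(p)))-o for n,o,g in obs])
r=least_squares(f,[.55,.05,np.pi/2,1.1,.1],loss="soft_l1",max_nfev=500)
print(r.x); print(f(r.x).reshape(-1,2).round(1)); np.save("p.npy",r.x)
p=r.x
for k,q in dict(piv=rod(p[4],0),sleeve=rod(p[4],.11),end=rod(p[4],.173),sleeve_t=rod(1.085,.11),end_t=rod(1.085,.173),back=lid(p[3],-.0795,.11,.005),back_t=lid(.768,-.0795,.11,.005),top=lid(p[3],-.1545,.288,.005)).items(): print(k,W(p,q).round(4))
E
```

```text
[0.64217715 0.05001228 1.29429894 1.15506617 0.04355722]
[[-0.1 -1.9]
 [ 2.1 -1.3]
 [-0.3  1.8]
 [ 0.7  0.2]
 [ 0.3  0.1]
 [-1.  -0.2]
 [-0.6 -1.5]
 [ 1.2 -1.2]
 [-0.6 -0.2]
 [ 0.1  0.3]
 [-0.3  0.9]
 [-0.1 -2. ]
 [ 0.3 -1.4]
 [-0.2 -0.2]
 [ 0.7  0.5]
 [ 0.1 -0. ]
 [ 1.9 -6.4]]
piv [ 0.6887 -0.1524  0.115 ]
sleeve [ 0.583  -0.1224  0.1198]
end [ 0.5224 -0.1052  0.1225]
sleeve_t [ 0.6393 -0.1384  0.2123]
end_t [ 0.611  -0.1303  0.268 ]
back [0.5241 0.0009 0.2476]
back_t [ 0.5586 -0.0089  0.225 ]
top [ 0.5728 -0.0909  0.4105]
```

```bash
cat >> h.py <<'E'
from scipy.spatial.transform import Rotation as Ro
def to(X,Rt=None):
    s=ctrl.get_state(); R=Ro.from_quat(s["tcp_rot"]); d=R.inv().apply(np.asarray(X)-s["eef_pos"])
    rv=(R.inv()*Rt).as_rotvec() if Rt is not None else np.zeros(3)
    print("xyz",d.round(4),"n",round(np.linalg.norm(d)/.0417,1),"dr",rv.round(3),"n",round(np.degrees(np.linalg.norm(rv))/7.16,1))
def tilt(p,th): # tool pointing washer +x, th below horizontal; tool x = washer -y
    ex=np.array([np.cos(p[2]),np.sin(p[2]),0]); x=np.array([np.sin(p[2]),-np.cos(p[2]),0])
    z=np.cos(th)*ex-np.sin(th)*np.array([0,0,1]); return Ro.from_matrix(np.stack([x,np.cross(z,x),z],1))
def down(p,yaw):
    x=np.array([np.cos(yaw),np.sin(yaw),0]);z=np.array([0,0,-1.]); return Ro.from_matrix(np.stack([x,np.cross(z,x),z],1))
E
python3 - <<'E'
from h import *
p=np.load("p.npy")
to([.40,.42,.5]); 
E
```

```text
xyz [-0.1223  0.176  -0.2697] n 8.3 dr [0. 0. 0.] n 0.0
```

```bash
python3 -m jog '[{"grip":1,"xyz":[0,0,-0.27],"dr":[0,0,0]},{"grip":1,"xyz":[0,0,-0.27],"dr":[0,0,0]},{"grip":1,"xyz":[0,0,-0.27],"dr":[0,0,0]},{"grip":1,"xyz":[0,0,-0.27],"dr":[0,0,0]},{"grip":1,"xyz":[0,0,-0.27],"dr":[0,0,0]},{"grip":1,"xyz":[0,0,-0.27],"dr":[0,0,0]},{"grip":1,"xyz":[0,0,-0.27],"dr":[0,0,0]}]'; python3 - <<'E'
from h import *
p=np.load("p.npy")
to([.46,.15,.5],down(p,.3)) 
E
```

```text
time: 0.68
eef_pos: [0.2952, 0.6069, 0.5083]
tcp_rot: [0.848, 0.53, 0.004, -0.002]
contact_force: [-0.9, -0.7, 1.3]
opening: 0.005
xyz [-0.3389  0.3481  0.0059] n 11.7 dr [-0.002 -0.008  0.818] n 6.5
```

```bash
python3 -m jog '[{"grip":1,"xyz":[-0.34,0.35,0],"dr":[0,0,0.82]},{"grip":1,"xyz":[-0.34,0.35,0],"dr":[0,0,0.82]},{"grip":1,"xyz":[-0.34,0.35,0],"dr":[0,0,0.82]},{"grip":1,"xyz":[-0.34,0.35,0],"dr":[0,0,0.82]},{"grip":1,"xyz":[-0.34,0.35,0],"dr":[0,0,0.82]},{"grip":1,"xyz":[-0.34,0.35,0],"dr":[0,0,0.82]},{"grip":1,"xyz":[-0.34,0.35,0],"dr":[0,0,0.82]},{"grip":1,"xyz":[-0.34,0.35,0],"dr":[0,0,0.82]},{"grip":1,"xyz":[-0.34,0.35,0],"dr":[0,0,0.82]},{"grip":1,"xyz":[-0.34,0.35,0],"dr":[0,0,0.82]},{"grip":1,"xyz":[-0.34,0.35,0],"dr":[0,0,0.82]},{"grip":1,"xyz":[-0.34,0.35,0],"dr":[0,0,0.82]}]'; python3 - <<'E'
from h import *
p=np.load("p.npy")
to([.45,-.28,.42],down(p,p[2]-np.pi/2)) 
E
```

```text
time: 1.68
eef_pos: [0.4617, 0.1452, 0.5007]
tcp_rot: [0.989, 0.147, -0.0, 0.0]
contact_force: [0.2, -0.6, 0.5]
opening: -0.0
xyz [-0.1351  0.4033  0.0811] n 10.4 dr [0.001 0.001 0.572] n 4.6
```

```bash
python3 -m jog '[{"grip":1,"xyz":[-0.135,0.4,0],"dr":[0,0,0.57]},{"grip":1,"xyz":[-0.135,0.4,0],"dr":[0,0,0.57]},{"grip":1,"xyz":[-0.135,0.4,0],"dr":[0,0,0.57]},{"grip":1,"xyz":[-0.135,0.4,0],"dr":[0,0,0.57]},{"grip":1,"xyz":[-0.135,0.4,0],"dr":[0,0,0.57]},{"grip":1,"xyz":[-0.135,0.4,0],"dr":[0,0,0.57]},{"grip":1,"xyz":[-0.135,0.4,0],"dr":[0,0,0.57]},{"grip":1,"xyz":[-0.135,0.4,0],"dr":[0,0,0.57]},{"grip":1,"xyz":[-0.135,0.4,0],"dr":[0,0,0.57]},{"grip":1,"xyz":[-0.135,0.4,0],"dr":[0,0,0.57]},{"grip":1,"xyz":[-0.135,0.4,0],"dr":[0,0,0.57]},{"grip":1,"xyz":[-0.135,0.4,0],"dr":[0,0,0.57]}]'; python3 - <<'E'
from h import *
p=np.load("p.npy"); th=np.radians(40)
def tcp(b,r=.11,back=0,gap=0,h=.0145,past=.02,rod_r=.008):
    H=h*abs(np.sin(b))+h*abs(np.cos(b)); c=rod(b,r); n=np.array([0,-np.sin(b),np.cos(b)])
    q=c-(rod_r+H+gap)*n+np.array([past-back,0,-past*np.tan(th)]); return W(p,q)
X=tcp(p[4],back=.09,gap=.015); print(X)
to(X+[0,0,.12],tilt(p,th))
E
```

```text
time: 2.68
eef_pos: [0.4491, -0.2761, 0.4994]
tcp_rot: [0.99, -0.138, -0.002, -0.001]
contact_force: [-0.9, -0.0, -0.6]
opening: 0.003
[ 0.5622677  -0.18926164  0.06492631]
xyz [ 0.0862 -0.1139  0.3143] n 8.3 dr [ 0.871  0.003 -0.001] n 7.0
```

```bash
python3 -m jog '[{"grip":1,"xyz":[0.086,0,0.1],"dr":[0.4,0,0]},{"grip":1,"xyz":[0.086,0,0.1],"dr":[0.4,0,0]},{"grip":1,"xyz":[0.086,0,0.1],"dr":[0.4,0,0]},{"grip":1,"xyz":[0.086,-0.114,0.314],"dr":[0.87,0,0]},{"grip":1,"xyz":[0.086,-0.114,0.314],"dr":[0.87,0,0]},{"grip":1,"xyz":[0.086,-0.114,0.314],"dr":[0.87,0,0]},{"grip":1,"xyz":[0.086,-0.114,0.314],"dr":[0.87,0,0]},{"grip":1,"xyz":[0.086,-0.114,0.314],"dr":[0.87,0,0]},{"grip":1,"xyz":[0.086,-0.114,0.314],"dr":[0.87,0,0]},{"grip":1,"xyz":[0.086,-0.114,0.314],"dr":[0.87,0,0]},{"grip":1,"xyz":[0.086,-0.114,0.314],"dr":[0.87,0,0]},{"grip":1,"xyz":[0.086,-0.114,0.314],"dr":[0.87,0,0]}]'; python3 - <<'E'
from h import *
p=np.load("p.npy"); th=np.radians(40)
print(ctrl.get_state()["qpos"].round(2))
to([.562,-.189,.185],tilt(p,th))
to([.562,-.189,.065],tilt(p,th))
shot("a",(50,290,200,440),(85,285,215,415))
E
```

```text
time: 3.68
eef_pos: [0.5642, -0.1869, 0.1896]
tcp_rot: [0.899, -0.122, 0.058, -0.417]
contact_force: [1.0, 0.2, 0.5]
opening: -0.003
[-0.79  0.33  1.78  0.73  1.56 -0.73]
xyz [-0.0016  0.0052  0.001 ] n 0.1 dr [0.004 0.003 0.006] n 0.1
xyz [-0.0019  0.0968  0.0785] n 3.0 dr [0.004 0.003 0.006] n 0.1
```

```bash
ls pics
```

```text
s0z.png
side0.png
side_a.png
t0z.png
top0.png
top_a.png
```

View pics/side_a.png

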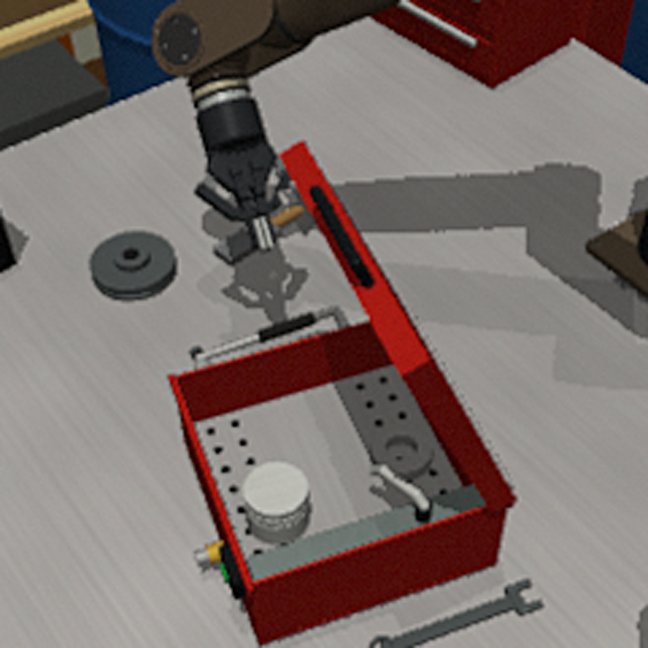

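The tool is tilted beside the rod at (265,248) in the zoom, with the rod clear below at (285,325). I lower it, then insert it under the sleeve.

```bash
python3 -m jog '[{"grip":1,"xyz":[-0.002,0.097,0.078],"dr":[0,0,0]},{"grip":1,"xyz":[-0.002,0.097,0.078],"dr":[0,0,0]},{"grip":1,"xyz":[-0.002,0.097,0.078],"dr":[0,0,0]},{"grip":1,"xyz":[-0.002,0.097,0.078],"dr":[0,0,0]},{"grip":1,"xyz":[-0.002,0.097,0.078],"dr":[0,0,0]},{"grip":1,"xyz":[-0.002,0.097,0.078],"dr":[0,0,0]}]'; python3 - <<'E'
from h import *
p=np.load("p.npy"); th=np.radians(40)
to([.562+.09*np.cos(p[2]),-.189+.09*np.sin(p[2]),.065],tilt(p,th))
E
```

```text
time: 4.28
eef_pos: [0.5621, -0.1912, 0.0664]
tcp_rot: [0.899, -0.122, 0.059, -0.417]
contact_force: [0.2, 0.5, 0.5]
opening: -0.0
xyz [-0.0004 -0.0584  0.0712] n 2.2 dr [ 0.004 -0.     0.006] n 0.1
```

```bash
python3 -m jog '[{"grip":1,"xyz":[0,-0.019,0.024],"dr":[0,0,0]},{"grip":1,"xyz":[0,-0.039,0.047],"dr":[0,0,0]},{"grip":1,"xyz":[0,-0.058,0.071],"dr":[0,0,0]},{"grip":1,"xyz":[0,-0.058,0.071],"dr":[0,0,0]},{"grip":1,"xyz":[0,-0.058,0.071],"dr":[0,0,0]}]'; python3 - <<'E'
from h import *
shot("b",(50,290,200,440),(85,235,275,425))
E
```

```text
time: 4.7
eef_pos: [0.5871, -0.1011, 0.0657]
tcp_rot: [0.899, -0.12, 0.06, -0.416]
contact_force: [0.2, -0.2, -0.8]
opening: 0.002
```

View pics/side_b.png

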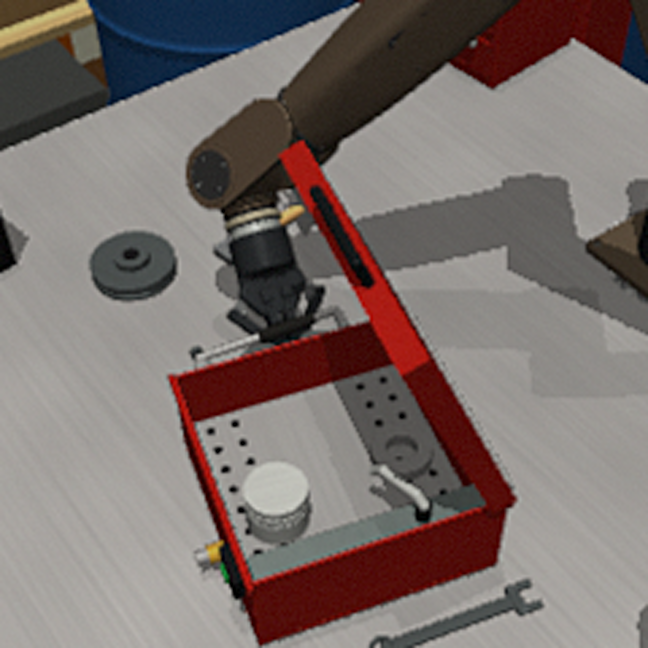

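View pics/top_b.png

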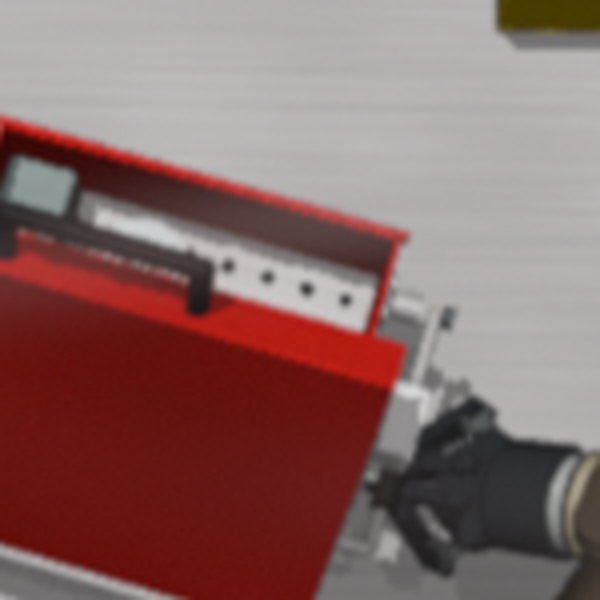

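```bash
cat >> h.py <<'E'
TH=np.radians(40)
def tcp(p,b,r=.11,back=0,gap=0,h=.0145,past=.013,rod_r=.008):
    H=h*abs(np.sin(b))+h*abs(np.cos(b)); c=rod(b,r); n=np.array([0,-np.sin(b),np.cos(b)])
    return W(p,c-(rod_r+H+gap)*n+np.array([past-back,0,-past*np.tan(TH)]))
E
python3 - <<'E'
from h import *
p=np.load("p.npy")
for b in np.arange(.05,1.1,.1): print(b.round(2),end=' ');to(tcp(p,b))
E
```

```text
0.05 xyz [ 0.0007 -0.0121 -0.0193] n 0.5 dr [0. 0. 0.] n 0.0
0.15 xyz [-0.0007 -0.0197 -0.0257] n 0.8 dr [0. 0. 0.] n 0.0
0.25 xyz [-0.0011 -0.0274 -0.0323] n 1.0 dr [0. 0. 0.] n 0.0
0.35 xyz [-0.0006 -0.0353 -0.039 ] n 1.3 dr [0. 0. 0.] n 0.0
0.45 xyz [ 0.001  -0.0433 -0.0458] n 1.5 dr [0. 0. 0.] n 0.0
0.55 xyz [ 0.0036 -0.0513 -0.0525] n 1.8 dr [0. 0. 0.] n 0.0
0.65 xyz [ 0.0074 -0.0591 -0.0592] n 2.0 dr [0. 0. 0.] n 0.0
0.75 xyz [ 0.0122 -0.0668 -0.0657] n 2.3 dr [0. 0. 0.] n 0.0
0.85 xyz [ 0.0182 -0.0742 -0.072 ] n 2.5 dr [0. 0. 0.] n 0.0
0.95 xyz [ 0.0253 -0.0812 -0.078 ] n 2.8 dr [0. 0. 0.] n 0.0
1.05 xyz [ 0.0334 -0.0876 -0.0835] n 3.0 dr [0. 0. 0.] n 0.0
```

```bash
python3 -m jog '[{"grip":1,"xyz":[0,-0.006,-0.01],"dr":[0,0,0]},{"grip":1,"xyz":[0,-0.012,-0.019],"dr":[0,0,0]},{"grip":1,"xyz":[-0.001,-0.016,-0.023],"dr":[0,0,0]},{"grip":1,"xyz":[-0.001,-0.02,-0.026],"dr":[0,0,0]},{"grip":1,"xyz":[-0.001,-0.0235,-0.029],"dr":[0,0,0]},{"grip":1,"xyz":[-0.001,-0.027,-0.032],"dr":[0,0,0]},{"grip":1,"xyz":[-0.001,-0.031,-0.0355],"dr":[0,0,0]},{"grip":1,"xyz":[-0.0005,-0.035,-0.039],"dr":[0,0,0]},{"grip":1,"xyz":[0.001,-0.043,-0.046],"dr":[0,0,0]},{"grip":1,"xyz":[0.004,-0.051,-0.0525],"dr":[0,0,0]},{"grip":1,"xyz":[0.0075,-0.059,-0.059],"dr":[0,0,0]},{"grip":1,"xyz":[0.0075,-0.059,-0.059],"dr":[0,0,0]}]'; python3 - <<'E'
from h import *
p=np.load("p.npy")
shot("c",(50,290,200,440),(85,235,275,425))
for b in np.arange(.65,1.1,.05): print(b.round(2),end=' ');to(tcp(p,b))
E
```

```text
time: 5.8
eef_pos: [0.5919, -0.1101, 0.1479]
tcp_rot: [0.899, -0.121, 0.059, -0.418]
contact_force: [0.5, 0.1, 0.2]
opening: -0.001
0.65 xyz [ 0.0012 -0.0007 -0.0026] n 0.1 dr [0. 0. 0.] n 0.0
0.7 xyz [ 0.0035 -0.0046 -0.0059] n 0.2 dr [0. 0. 0.] n 0.0
0.75 xyz [ 0.006  -0.0084 -0.0092] n 0.3 dr [0. 0. 0.] n 0.0
0.8 xyz [ 0.0089 -0.0122 -0.0123] n 0.5 dr [0. 0. 0.] n 0.0
0.85 xyz [ 0.012  -0.0158 -0.0154] n 0.6 dr [0. 0. 0.] n 0.0
0.9 xyz [ 0.0154 -0.0194 -0.0185] n 0.7 dr [0. 0. 0.] n 0.0
0.95 xyz [ 0.019  -0.0228 -0.0214] n 0.9 dr [0. 0. 0.] n 0.0
1.0 xyz [ 0.0229 -0.0262 -0.0242] n 1.0 dr [0. 0. 0.] n 0.0
1.05 xyz [ 0.0271 -0.0293 -0.0269] n 1.2 dr [0. 0. 0.] n 0.0
```

View pics/side_c.png

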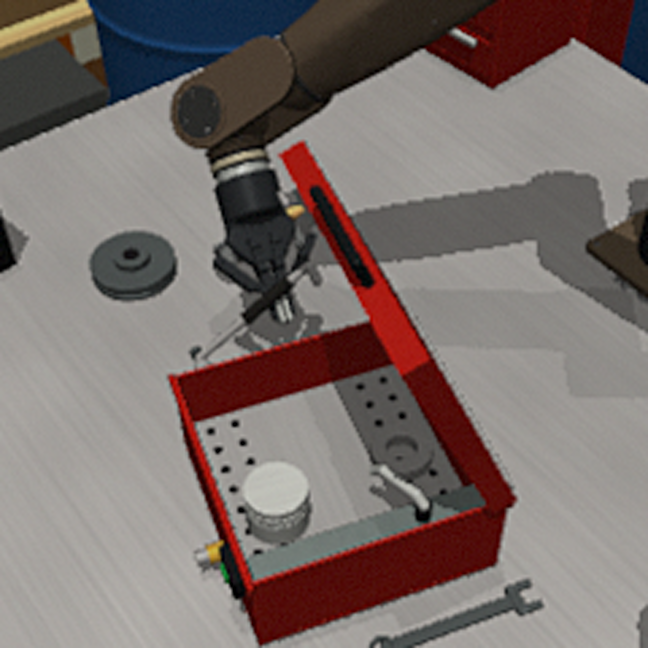

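The rod (sleeve at zoom 270,297; tip at 318,280) is resting on the fingers and rising as planned. I carry on to about 0.95.

```bash
python3 -m jog '[{"grip":1,"xyz":[0.0035,-0.0046,-0.006],"dr":[0,0,0]},{"grip":1,"xyz":[0.006,-0.0084,-0.009],"dr":[0,0,0]},{"grip":1,"xyz":[0.009,-0.012,-0.0123],"dr":[0,0,0]},{"grip":1,"xyz":[0.012,-0.016,-0.0154],"dr":[0,0,0]},{"grip":1,"xyz":[0.0154,-0.0194,-0.0185],"dr":[0,0,0]},{"grip":1,"xyz":[0.019,-0.023,-0.0214],"dr":[0,0,0]},{"grip":1,"xyz":[0.019,-0.023,-0.0214],"dr":[0,0,0]},{"grip":1,"xyz":[0.019,-0.023,-0.0214],"dr":[0,0,0]}]'; python3 - <<'E'
from h import *
p=np.load("p.npy")
shot("d",(130,240,230,340),(85,235,275,425))
a=cv2.imread("pics/side_d.png"); cv2.imwrite("pics/side_d2.png",cv2.resize(a,(594,594),interpolation=cv2.INTER_CUBIC))
for b in np.arange(.95,1.2,.05): print(b.round(2),end=' ');to(tcp(p,b))
for b in (.8,.85,.9,.95,1,1.05,1.1): print(b,[((proj("side",W(p,rod(b,r)))-[230,130])*5.4).round(0) for r in (0,.075,.11,.145,.173)])
E
```

```text
time: 6.57
eef_pos: [0.6088, -0.1167, 0.1768]
tcp_rot: [0.898, -0.123, 0.058, -0.418]
contact_force: [-0.3, 0.9, 0.1]
opening: -0.001
0.95 xyz [ 0.0001 -0.0009 -0.0003] n 0.0 dr [0. 0. 0.] n 0.0
1.0 xyz [ 0.0041 -0.0042 -0.0032] n 0.2 dr [0. 0. 0.] n 0.0
1.05 xyz [ 0.0082 -0.0074 -0.0059] n 0.3 dr [0. 0. 0.] n 0.0
1.1 xyz [ 0.0127 -0.0104 -0.0084] n 0.4 dr [0. 0. 0.] n 0.0
1.15 xyz [ 0.0174 -0.0133 -0.0109] n 0.6 dr [0. 0. 0.] n 0.0
0.8 [array([237., 277.]), array([314., 190.]), array([352., 148.]), array([390., 105.]), array([421.,  69.])]
0.85 [array([237., 277.]), array([309., 188.]), array([344., 145.]), array([381., 101.]), array([410.,  64.])]
0.9 [array([237., 277.]), array([304., 186.]), array([337., 142.]), array([371.,  97.]), array([398.,  60.])]
0.95 [array([237., 277.]), array([299., 185.]), array([329., 140.]), array([360.,  94.]), array([386.,  56.])]
1 [array([237., 277.]), array([293., 184.]), array([321., 138.]), array([349.,  91.]), array([373.,  53.])]
1.05 [array([237., 277.]), array([288., 183.]), array([313., 137.]), array([338.,  89.]), array([360.,  50.])]
1.1 [array([237., 277.]), array([282., 182.]), array([304., 136.]), array([327.,  87.]), array([346.,  48.])]
```

View pics/side_d2.png

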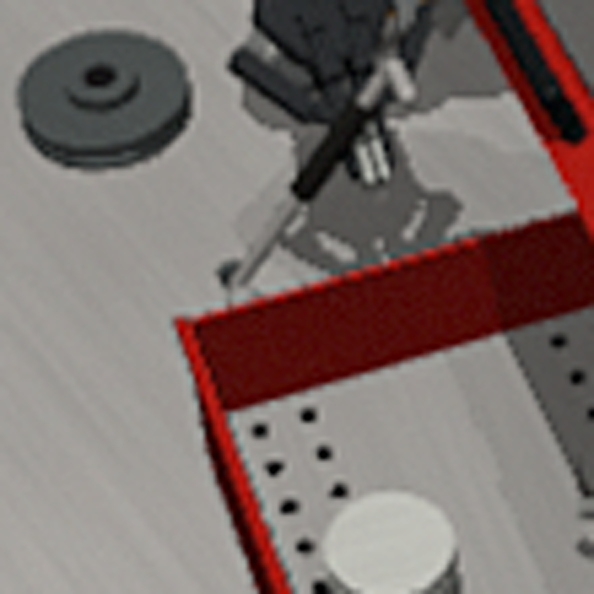

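```bash
python3 -m jog '[{"grip":1,"xyz":[0.004,-0.004,-0.003],"dr":[0,0,0]},{"grip":1,"xyz":[0.008,-0.0075,-0.006],"dr":[0,0,0]},{"grip":1,"xyz":[0.013,-0.0105,-0.0085],"dr":[0,0,0]},{"grip":1,"xyz":[0.013,-0.0105,-0.0085],"dr":[0,0,0]},{"grip":1,"xyz":[0.013,-0.0105,-0.0085],"dr":[0,0,0]}]'; python3 - <<'E'
from h import *
p=np.load("p.npy")
shot("e",(130,240,230,340),(105,225,315,435))
a=cv2.imread("pics/side_e.png"); cv2.imwrite("pics/side_e2.png",cv2.resize(a,(594,594),interpolation=cv2.INTER_CUBIC))
for b in (1,1.05,1.085,1.1,1.15): print(b,[((proj("top",W(p,rod(b,r)))-[315,105])*4).round(0) for r in (0,.075,.11,.145,.173)])
E
```

```text
time: 7.08
eef_pos: [0.6216, -0.12, 0.1903]
tcp_rot: [0.899, -0.123, 0.058, -0.418]
contact_force: [1.1, -0.7, -0.2]
opening: -0.002
1 [array([275., 234.]), array([273., 266.]), array([271., 283.]), array([269., 301.]), array([268., 316.])]
1.05 [array([275., 234.]), array([274., 261.]), array([274., 275.]), array([273., 290.]), array([273., 303.])]
1.085 [array([275., 234.]), array([276., 257.]), array([276., 269.]), array([276., 282.]), array([276., 293.])]
1.1 [array([275., 234.]), array([276., 255.]), array([276., 267.]), array([277., 279.]), array([277., 289.])]
1.15 [array([275., 234.]), array([278., 250.]), array([279., 258.]), array([280., 268.]), array([282., 275.])]
```

View pics/side_e2.png

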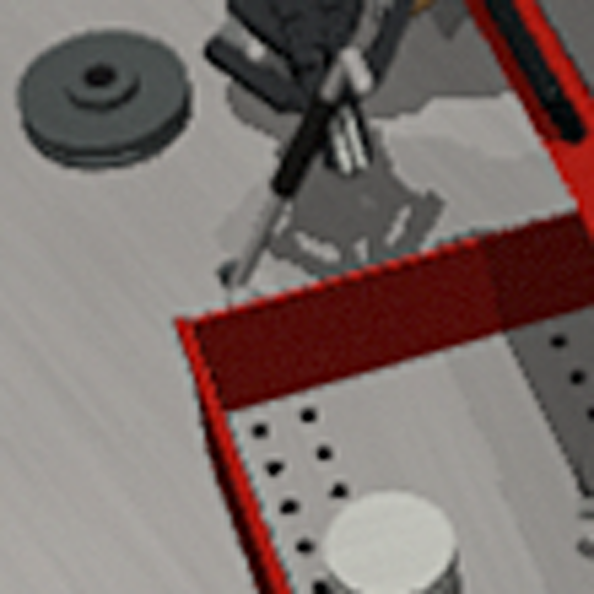

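View pics/top_e.png

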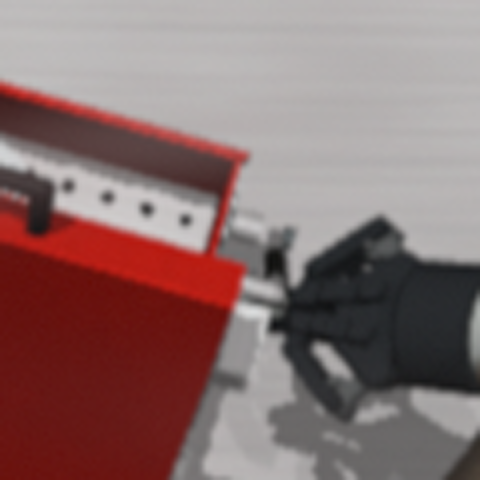

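```bash
python3 - <<'E'
from h import *
p=np.load("p.npy")
x0=ctrl.get_state()["eef_pos"]; z=np.zeros(2)
o=W([0,0,p[2]],[0,.0088,-.0047])*1.5; to(x0+o); o2=o+W([0,0,p[2]],[-.14,0,0]); to(x0+o2)
E
```

```text
xyz [-0.0132  0.0053  0.0046] n 0.4 dr [0. 0. 0.] n 0.0
xyz [-0.0138  0.0956 -0.1025] n 3.4 dr [0. 0. 0.] n 0.0
```

```bash
python3 -m jog '[{"grip":1,"xyz":[-0.007,0.003,0.0025],"dr":[0,0,0]},{"grip":1,"xyz":[-0.013,0.005,0.0045],"dr":[0,0,0]},{"grip":1,"xyz":[-0.013,0.025,-0.02],"dr":[0,0,0]},{"grip":1,"xyz":[-0.0135,0.05,-0.05],"dr":[0,0,0]},{"grip":1,"xyz":[-0.014,0.096,-0.1025],"dr":[0,0,0]},{"grip":1,"xyz":[-0.014,0.096,-0.1025],"dr":[0,0,0]},{"grip":1,"xyz":[-0.014,0.096,-0.1025],"dr":[0,0,0]}]'; python3 - <<'E'
from h import *
p=np.load("p.npy")
shot("f",(120,230,230,340),(105,225,315,435))
a=cv2.imread("pics/side_f.png"); cv2.imwrite("pics/side_f2.png",cv2.resize(a,(594,594),interpolation=cv2.INTER_CUBIC))
to([.45,-.28,.5],down(p,-.277))
E
```

```text
time: 7.77
eef_pos: [0.5681, -0.2561, 0.1816]
tcp_rot: [0.898, -0.126, 0.058, -0.417]
contact_force: [0.3, -0.0, -0.3]
opening: -0.003
xyz [-0.1071 -0.2053 -0.2503] n 8.2 dr [-0.871  0.002  0.002] n 7.0
```

View pics/side_f2.png

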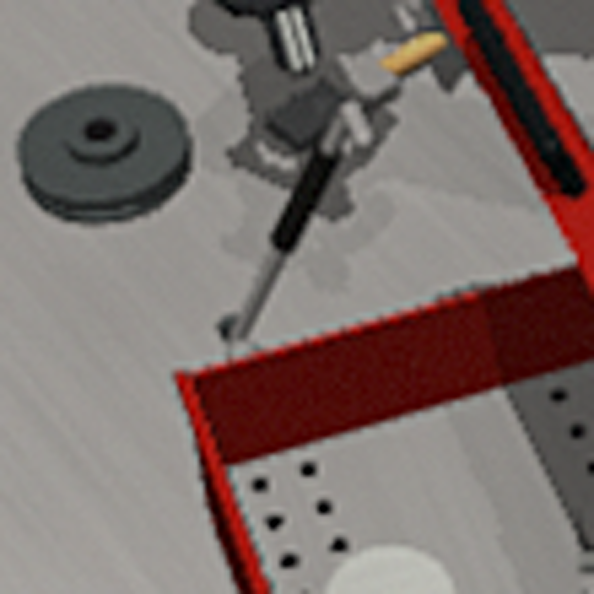

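View pics/top_f.png

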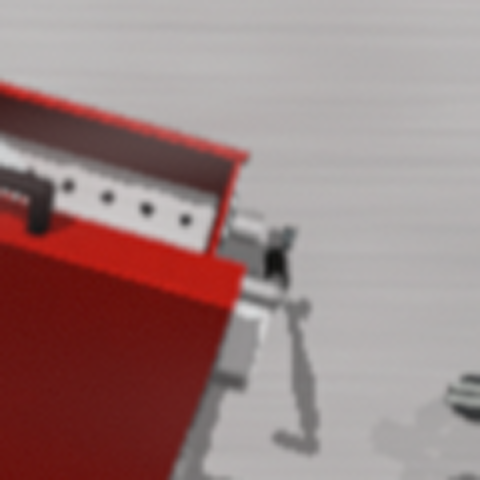

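```bash
python3 - <<'E'
from h import *
p=np.load("p.npy")
a=cv2.imread("pics/side_f.png")  # 2.7x
m=(a.max(2)<45).astype(np.uint8); m[:, :110]=0; m[:,175:]=0; m[:65]=0;m[130:]=0
n,l,s,c=cv2.connectedComponentsWithStats(m); k=1+s[1:,4].argmax(); print(s[k],c[k])
v,u=np.nonzero(l==k); d=cv2.fitLine(np.stack([u,v],1).astype(np.float32),cv2.DIST_L2,0,.01,.01).ravel(); print("obs slope",-d[0]/d[1], "centre px",c[k]/2.7+[230,120])
for b in (1.0,1.03,1.06,1.085,1.11,1.14):
    q=proj("side",W(p,rod(b,.145)))-proj("side",W(p,rod(b,.075))); print(b,-q[0]/q[1],proj("side",W(p,rod(b,.11))))
print(proj("side",W(p,rod(0,0))))
E
```

```text
[136  65  34  62 777] [151.61389961  94.63191763]
obs slope 0.28792238 centre px [286.15329615 155.04885838]
1.0 0.6069276610158224 [289.43125372 155.59194819]
1.03 0.5669090715912274 [288.50272011 155.41549257]
1.06 0.5272746791762033 [287.55745104 155.2629766 ]
1.085 0.49448464744774545 [286.75759518 155.15436087]
1.11 0.46186593859890884 [285.94728391 155.06269668]
1.14 0.42289077688558596 [284.96188538 154.97525429]
[273.8318456 181.2942009]
```

```bash
python3 - <<'E'
from h import *
a=cv2.imread("pics/side_f.png")
for th in (35,45,55):
    m=(a.max(2)<th); m[:, :125]=0; m[:,172:]=0; m[:78]=0;m[118:]=0
    v,u=np.nonzero(m); 
    cu=[(r,u[v==r].mean().round(1)) for r in range(80,118,4) if (v==r).any()]
    print(cu, -np.polyfit(v,u,1)[0])
E
```

```text
[(80, np.float64(161.5)), (84, np.float64(159.5)), (88, np.float64(157.5)), (92, np.float64(155.5)), (96, np.float64(153.5)), (100, np.float64(152.0)), (104, np.float64(150.0)), (108, np.float64(147.5)), (112, np.float64(145.5)), (116, np.float64(143.5))] 0.50217844714876
[(80, np.float64(161.5)), (84, np.float64(160.0)), (88, np.float64(157.5)), (92, np.float64(155.5)), (96, np.float64(153.5)), (100, np.float64(152.0)), (104, np.float64(149.5)), (108, np.float64(147.0)), (112, np.float64(145.0)), (116, np.float64(143.0))] 0.5059401496146699
[(80, np.float64(161.5)), (84, np.float64(159.5)), (88, np.float64(157.5)), (92, np.float64(155.5)), (96, np.float64(154.0)), (100, np.float64(152.0)), (104, np.float64(150.0)), (108, np.float64(147.5)), (112, np.float64(145.0)), (116, np.float64(143.5))] 0.5063513423349106
```

```bash
python3 -m jog '[{"grip":1,"xyz":[-0.02,-0.06,-0.12],"dr":[0,0,0]},{"grip":1,"xyz":[-0.02,-0.06,-0.12],"dr":[0,0,0]},{"grip":1,"xyz":[-0.107,-0.205,-0.25],"dr":[-0.87,0,0]},{"grip":1,"xyz":[-0.107,-0.205,-0.25],"dr":[-0.87,0,0]},{"grip":1,"xyz":[-0.107,-0.205,-0.25],"dr":[-0.87,0,0]},{"grip":1,"xyz":[-0.107,-0.205,-0.25],"dr":[-0.87,0,0]},{"grip":1,"xyz":[-0.107,-0.205,-0.25],"dr":[-0.87,0,0]},{"grip":1,"xyz":[-0.107,-0.205,-0.25],"dr":[-0.87,0,0]},{"grip":1,"xyz":[-0.107,-0.205,-0.25],"dr":[-0.87,0,0]},{"grip":1,"xyz":[-0.107,-0.205,-0.25],"dr":[-0.87,0,0]},{"grip":1,"xyz":[-0.107,-0.205,-0.25],"dr":[-0.87,0,0]}]'; cat >> h.py <<'E'
def push(p,ph):
    ex=np.array([np.cos(p[2]),np.sin(p[2]),0]); my=np.array([np.sin(p[2]),-np.cos(p[2]),0])
    z=np.sin(ph)*my-np.cos(ph)*np.array([0,0,1]); return Ro.from_matrix(np.stack([ex,np.cross(z,ex),z],1))
E
python3 - <<'E'
from h import *
p=np.load("p.npy")
to([.43,.03,.47],push(p,np.radians(25)))
E
```

```text
time: 8.78
eef_pos: [0.4511, -0.2765, 0.5009]
tcp_rot: [0.991, -0.134, 0.001, -0.0]
contact_force: [0.4, -1.3, -0.8]
opening: 0.0
xyz [-0.1017 -0.2899  0.031 ] n 7.4 dr [-0.342  0.338 -1.536] n 12.9
```

```bash
python3 -m jog '[{"grip":1,"xyz":[-0.1,-0.29,0.03],"dr":[-0.34,0.34,-1.536]},{"grip":1,"xyz":[-0.1,-0.29,0.03],"dr":[-0.34,0.34,-1.536]},{"grip":1,"xyz":[-0.1,-0.29,0.03],"dr":[-0.34,0.34,-1.536]},{"grip":1,"xyz":[-0.1,-0.29,0.03],"dr":[-0.34,0.34,-1.536]},{"grip":1,"xyz":[-0.1,-0.29,0.03],"dr":[-0.34,0.34,-1.536]},{"grip":1,"xyz":[-0.1,-0.29,0.03],"dr":[-0.34,0.34,-1.536]},{"grip":1,"xyz":[-0.1,-0.29,0.03],"dr":[-0.34,0.34,-1.536]},{"grip":1,"xyz":[-0.1,-0.29,0.03],"dr":[-0.34,0.34,-1.536]},{"grip":1,"xyz":[-0.1,-0.29,0.03],"dr":[-0.34,0.34,-1.536]},{"grip":1,"xyz":[-0.1,-0.29,0.03],"dr":[-0.34,0.34,-1.536]},{"grip":1,"xyz":[-0.1,-0.29,0.03],"dr":[-0.34,0.34,-1.536]},{"grip":1,"xyz":[-0.1,-0.29,0.03],"dr":[-0.34,0.34,-1.536]}]'; python3 - <<'E'
from h import *
p=np.load("p.npy")
R=push(p,np.radians(25)); to([.43,.03,.47],R); to([.485,.012,.25],R);print(ctrl.get_state()["qpos"].round(2))
E
```

```text
time: 9.78
eef_pos: [0.4323, 0.0278, 0.465]
tcp_rot: [0.812, 0.549, 0.121, 0.159]
contact_force: [-0.3, -0.3, 0.2]
opening: -0.002
xyz [ 0.0013 -0.0008 -0.0057] n 0.1 dr [-0.033  0.021 -0.101] n 0.9
xyz [ 1.000e-04 -3.370e-02  2.194e-01] n 5.3 dr [-0.033  0.021 -0.101] n 0.9
[-0.12 -0.57  1.96 -0.08  1.35 -1.31]
```

```bash
python3 -m jog '[{"grip":1,"xyz":[0,-0.034,0.219],"dr":[-0.033,0.021,-0.1]},{"grip":1,"xyz":[0,-0.034,0.219],"dr":[-0.033,0.021,-0.1]},{"grip":1,"xyz":[0,-0.034,0.219],"dr":[-0.033,0.021,-0.1]},{"grip":1,"xyz":[0,-0.034,0.219],"dr":[-0.033,0.021,-0.1]},{"grip":1,"xyz":[0,-0.034,0.219],"dr":[-0.033,0.021,-0.1]},{"grip":1,"xyz":[0,-0.034,0.219],"dr":[-0.033,0.021,-0.1]},{"grip":1,"xyz":[0,-0.034,0.219],"dr":[-0.033,0.021,-0.1]},{"grip":1,"xyz":[0,-0.034,0.219],"dr":[-0.033,0.021,-0.1]}]'; python3 - <<'E'
from h import *
p=np.load("p.npy")
R=push(p,np.radians(25));
shot("g",(50,290,200,440),(85,285,215,415))
for a in (p[3],1.1,1.05,1,.95,.9,.85): 
  print(round(a,3),end=' '); to(W(p,lid(a,-.0795,.11,.005)))
E
```

```text
time: 10.45
eef_pos: [0.4846, 0.0108, 0.2514]
tcp_rot: [0.782, 0.585, 0.13, 0.173]
contact_force: [-0.7, -0.5, 0.8]
opening: 0.0
1.155 xyz [0.0012 0.0315 0.0244] n 1.0 dr [0. 0. 0.] n 0.0
1.1 xyz [0.0012 0.0355 0.029 ] n 1.1 dr [0. 0. 0.] n 0.0
1.05 xyz [0.0013 0.039  0.0333] n 1.2 dr [0. 0. 0.] n 0.0
1 xyz [0.0013 0.0422 0.0377] n 1.4 dr [0. 0. 0.] n 0.0
0.95 xyz [0.0013 0.0452 0.0423] n 1.5 dr [0. 0. 0.] n 0.0
0.9 xyz [0.0014 0.0479 0.0471] n 1.6 dr [0. 0. 0.] n 0.0
0.85 xyz [0.0014 0.0505 0.052 ] n 1.7 dr [0. 0. 0.] n 0.0
```

View pics/top_g.png

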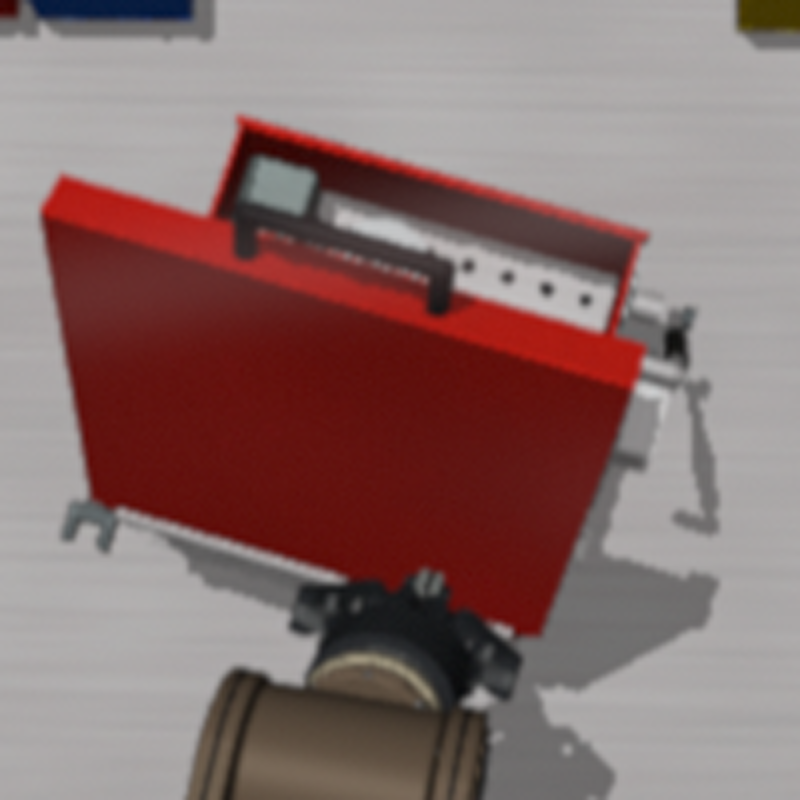

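The fingers are just behind the lid's back at (430,580), with the rod standing at (680,345). I start the gentle push.

```bash
python3 -m jog '[{"grip":1,"xyz":[0.001,0.012,0.01],"dr":[0,0,0]},{"grip":1,"xyz":[0.001,0.02,0.015],"dr":[0,0,0]},{"grip":1,"xyz":[0.001,0.024,0.019],"dr":[0,0,0]},{"grip":1,"xyz":[0.001,0.028,0.022],"dr":[0,0,0]},{"grip":1,"xyz":[0.001,0.03,0.024],"dr":[0,0,0]},{"grip":1,"xyz":[0.001,0.032,0.026],"dr":[0,0,0]},{"grip":1,"xyz":[0.001,0.034,0.028],"dr":[0,0,0]},{"grip":1,"xyz":[0.001,0.0355,0.029],"dr":[0,0,0]},{"grip":1,"xyz":[0.001,0.0355,0.029],"dr":[0,0,0]}]'; python3 - <<'E'
from h import *
p=np.load("p.npy")
shot("h",(50,290,200,440),(85,285,215,415))
for a in (1.1,1.05,1,.95,.9,.85): 
  print(round(a,3),end=' '); to(W(p,lid(a,-.0795,.11,.005)))
  print([((proj("top",W(p,lid(a,x,.288,.005)))-[215,85])*4).round() for x in(-.1545,.1545)])
E
```

```text
time: 11.3
eef_pos: [0.5296, -0.0007, 0.2453]
tcp_rot: [0.781, 0.585, 0.133, 0.176]
contact_force: [-1.4, 1.1, 1.4]
opening: -0.0
1.1 xyz [ 0.0001 -0.0001 -0.0001] n 0.0 dr [0. 0. 0.] n 0.0
[array([643., 359.]), array([ 54., 184.])]
1.05 xyz [0.0001 0.0034 0.0042] n 0.1 dr [0. 0. 0.] n 0.0
[array([649., 338.]), array([ 66., 166.])]
1 xyz [0.0001 0.0066 0.0087] n 0.3 dr [0. 0. 0.] n 0.0
[array([654., 318.]), array([ 77., 149.])]
0.95 xyz [0.0002 0.0096 0.0133] n 0.4 dr [0. 0. 0.] n 0.0
[array([658., 300.]), array([ 89., 133.])]
0.9 xyz [0.0002 0.0124 0.0181] n 0.5 dr [0. 0. 0.] n 0.0
[array([662., 284.]), array([100., 120.])]
0.85 xyz [0.0002 0.0149 0.023 ] n 0.7 dr [0. 0. 0.] n 0.0
[array([666., 269.]), array([111., 107.])]
```

View pics/top_h.png

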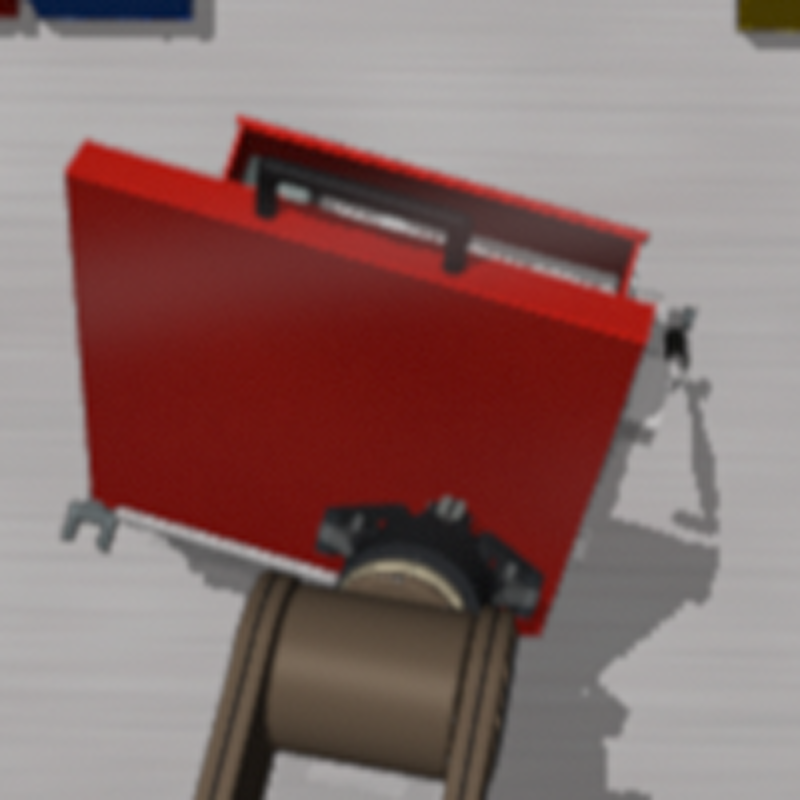

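The lid's free edge has moved to (68,175)–(645,345), which is about 1.04 rad. I continue slowly towards 0.9.

```bash
python3 -m jog '[{"grip":1,"xyz":[0,0.0015,0.002],"dr":[0,0,0]},{"grip":1,"xyz":[0,0.0035,0.004],"dr":[0,0,0]},{"grip":1,"xyz":[0,0.005,0.006],"dr":[0,0,0]},{"grip":1,"xyz":[0,0.0065,0.0085],"dr":[0,0,0]},{"grip":1,"xyz":[0,0.008,0.011],"dr":[0,0,0]},{"grip":1,"xyz":[0,0.009,0.0125],"dr":[0,0,0]},{"grip":1,"xyz":[0,0.009,0.0125],"dr":[0,0,0]}]'; python3 - <<'E'
from h import *
shot("i",(50,290,200,440),(85,285,215,415))
E
```

```text
time: 11.98
eef_pos: [0.5423, -0.005, 0.2365]
tcp_rot: [0.781, 0.585, 0.132, 0.176]
contact_force: [-0.3, -0.0, 0.2]
opening: 0.001
```

View pics/top_i.png

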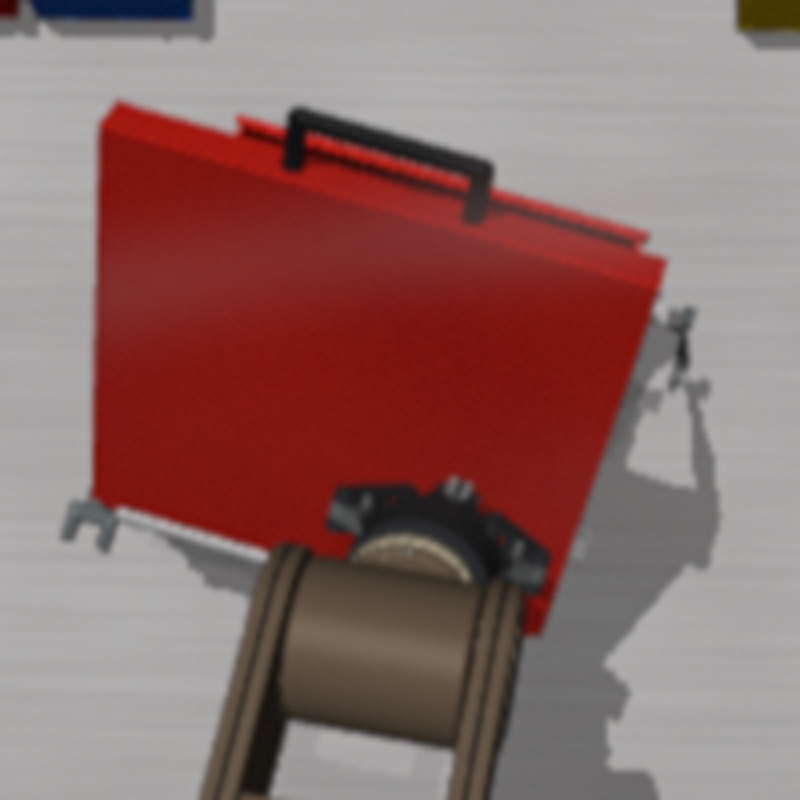

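View pics/side_i.png

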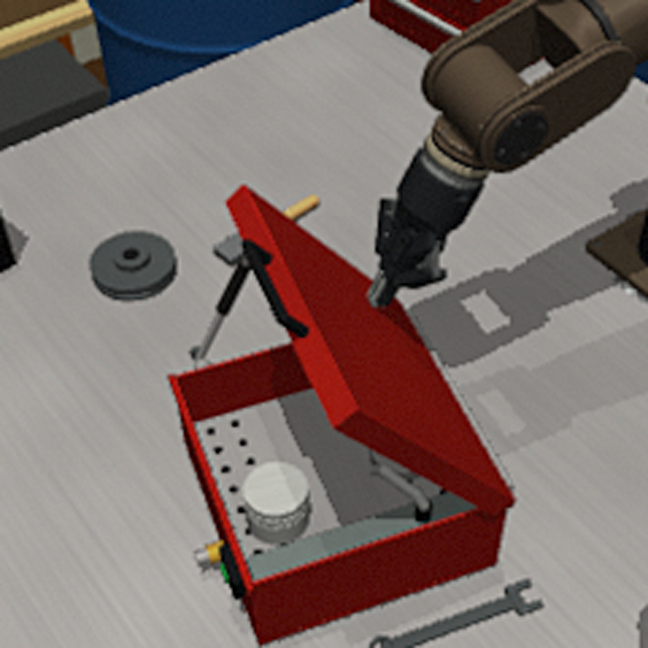

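The lid edge is now at (100,128)–(660,290), about 0.90, and contact force is near zero, so it is probably sinking by itself. I back off a little and watch.

```bash
python3 -m jog '[{"grip":1,"xyz":[0,-0.005,-0.01],"dr":[0,0,0]},{"grip":1,"xyz":[0,-0.01,-0.02],"dr":[0,0,0]},{"grip":1,"xyz":[0,-0.01,-0.02],"dr":[0,0,0]},{"grip":1,"xyz":[0,-0.01,-0.02],"dr":[0,0,0]},{"grip":1,"xyz":[0,-0.01,-0.02],"dr":[0,0,0]},{"grip":1,"xyz":[0,-0.01,-0.02],"dr":[0,0,0]},{"grip":1,"xyz":[0,-0.01,-0.02],"dr":[0,0,0]},{"grip":1,"xyz":[0,-0.01,-0.02],"dr":[0,0,0]},{"grip":1,"xyz":[0,-0.01,-0.02],"dr":[0,0,0]},{"grip":1,"xyz":[0,-0.01,-0.02],"dr":[0,0,0]}]'; python3 - <<'E'
from h import *
p=np.load("p.npy")
shot("j",(50,290,200,440),(85,285,215,415))
for a in (.88,.82,.768,.72,.65): 
  print(a,[((proj("top",W(p,lid(a,x,.288,.005)))-[215,85])*4).round() for x in(-.1545,.1545)],[((proj("side",W(p,lid(a,x,.288,.005)))-[200,50])*2.7).round() for x in(-.1545,.1545)])
E
```

```text
time: 12.92
eef_pos: [0.5253, 0.0003, 0.251]
tcp_rot: [0.781, 0.585, 0.132, 0.176]
contact_force: [0.9, -0.0, -0.0]
opening: -0.002
0.88 [array([664., 278.]), array([104., 114.])] [array([238., 186.]), array([349., 411.])]
0.82 [array([667., 261.]), array([117., 100.])] [array([226., 197.]), array([334., 424.])]
0.768 [array([670., 248.]), array([128.,  90.])] [array([217., 208.]), array([322., 435.])]
0.72 [array([673., 237.]), array([137.,  82.])] [array([209., 218.]), array([312., 446.])]
0.65 [array([675., 224.]), array([150.,  73.])] [array([198., 233.]), array([298., 461.])]
```

View pics/top_j.png

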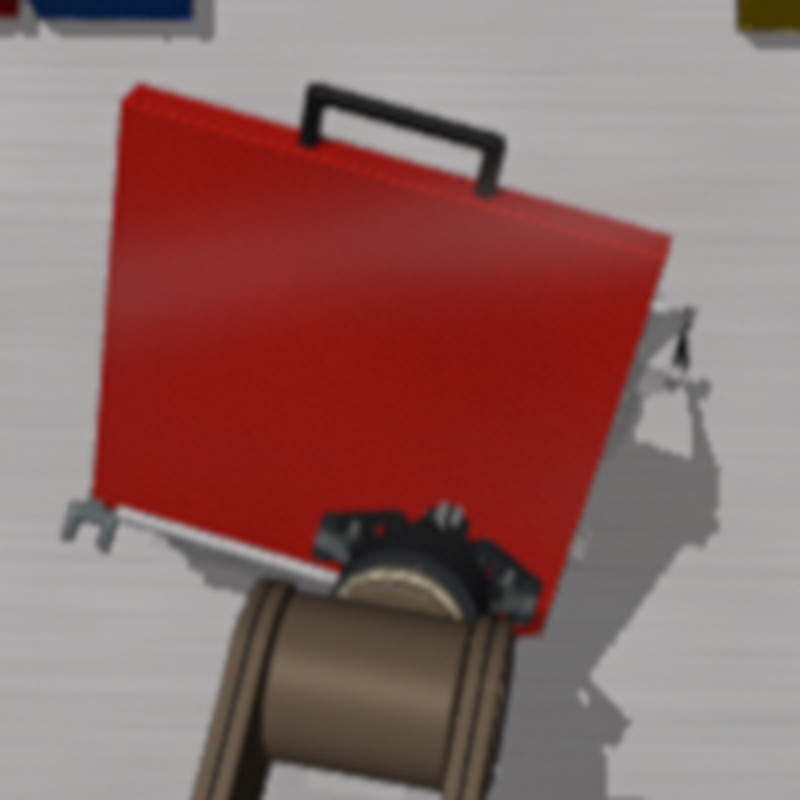

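View pics/side_j.png

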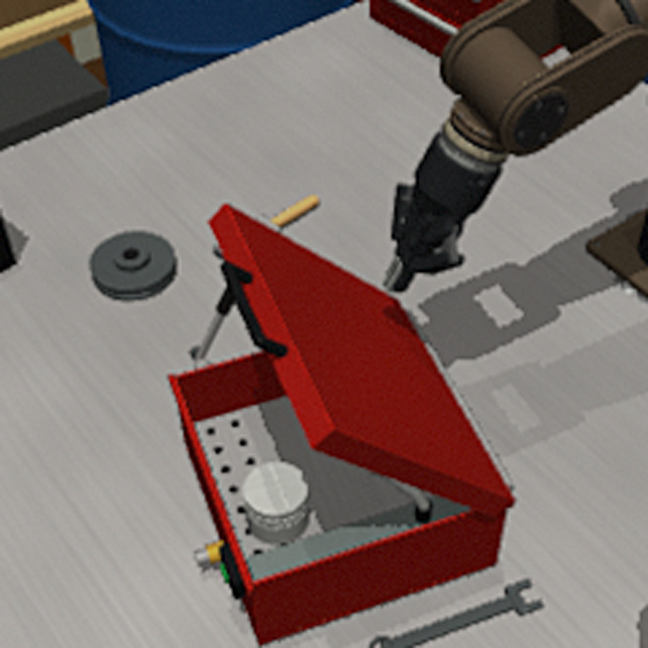

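The lid edge is at (123,98)–(662,258), about 0.79. I hold another second to see whether it has settled.

```bash
python3 -m jog '[{"grip":1,"xyz":[0,-0.005,-0.03],"dr":[0,0,0]},{"grip":1,"xyz":[0,-0.01,-0.05],"dr":[0,0,0]},{"grip":1,"xyz":[0,-0.01,-0.05],"dr":[0,0,0]},{"grip":1,"xyz":[0,-0.01,-0.05],"dr":[0,0,0]},{"grip":1,"xyz":[0,-0.01,-0.05],"dr":[0,0,0]},{"grip":1,"xyz":[0,-0.01,-0.05],"dr":[0,0,0]},{"grip":1,"xyz":[0,-0.01,-0.05],"dr":[0,0,0]},{"grip":1,"xyz":[0,-0.01,-0.05],"dr":[0,0,0]},{"grip":1,"xyz":[0,-0.01,-0.05],"dr":[0,0,0]},{"grip":1,"xyz":[0,-0.01,-0.05],"dr":[0,0,0]},{"grip":1,"xyz":[0,-0.01,-0.05],"dr":[0,0,0]},{"grip":1,"xyz":[0,-0.01,-0.05],"dr":[0,0,0]}]'; python3 - <<'E'
from h import *
shot("k",(50,290,200,440),(85,285,215,415))
for n in("side","top"):
    d=cv2.absdiff(cv2.imread(f"pics/{n}_j.png"),cv2.imread(f"pics/{n}_k.png")).max(2); print(n,(d[:450]>40).sum(),(d[:450,:380]>40).sum())
E
```

```text
time: 14.02
eef_pos: [0.496, 0.0089, 0.2919]
tcp_rot: [0.781, 0.585, 0.132, 0.176]
contact_force: [0.4, -0.0, 0.4]
opening: -0.003
side 31299 7376
top 14845 7529
```

View pics/top_k.png

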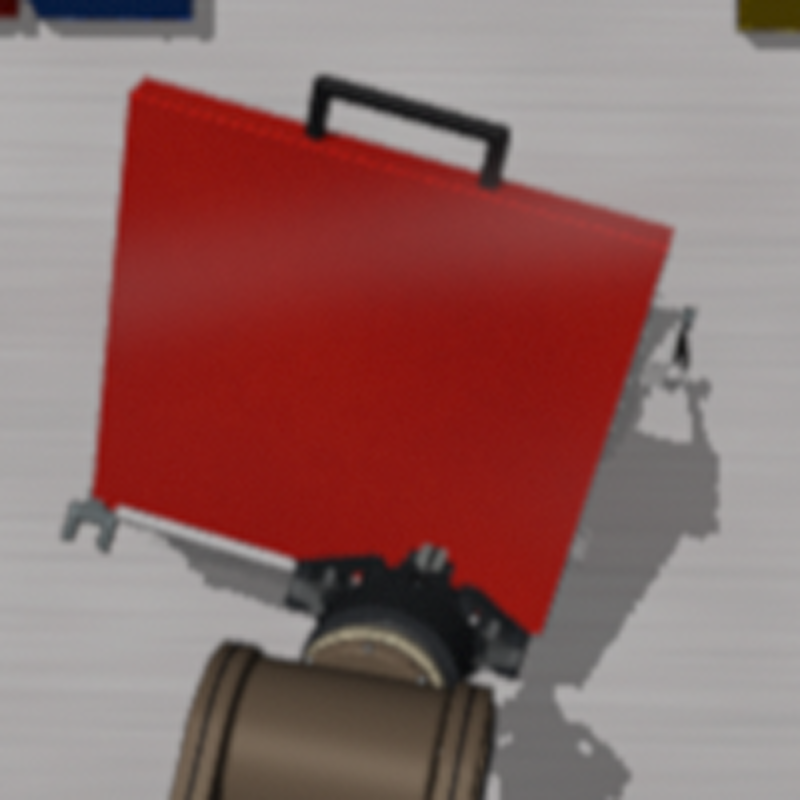

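View pics/side_k.png

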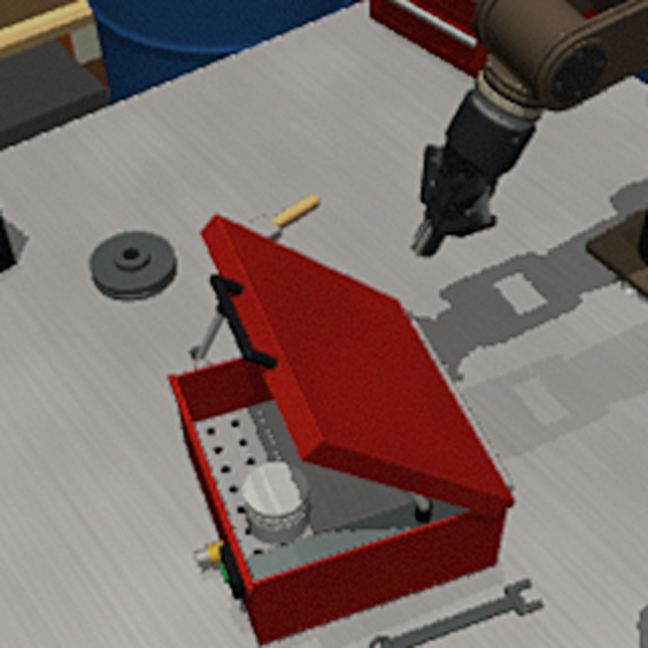

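```bash
python3 -m jog '[{"grip":1,"xyz":[0,-0.01,-0.05],"dr":[0,0,0]},{"grip":1,"xyz":[0,-0.01,-0.05],"dr":[0,0,0]},{"grip":1,"xyz":[0,-0.01,-0.05],"dr":[0,0,0]},{"grip":1,"xyz":[0,-0.01,-0.05],"dr":[0,0,0]},{"grip":1,"xyz":[0,-0.01,-0.05],"dr":[0,0,0]},{"grip":1,"xyz":[0,-0.01,-0.05],"dr":[0,0,0]},{"grip":1,"xyz":[0,-0.01,-0.05],"dr":[0,0,0]},{"grip":1,"xyz":[0,-0.01,-0.05],"dr":[0,0,0]},{"grip":1,"xyz":[0,-0.01,-0.05],"dr":[0,0,0]},{"grip":1,"xyz":[0,-0.01,-0.05],"dr":[0,0,0]},{"grip":1,"xyz":[0,-0.01,-0.05],"dr":[0,0,0]},{"grip":1,"xyz":[0,-0.01,-0.05],"dr":[0,0,0]}]'; python3 - <<'E'
from h import *
shot("l",(50,290,200,440),(85,285,215,415))
for n in("side","top"):
    d=cv2.absdiff(cv2.imread(f"pics/{n}_l.png"),cv2.imread(f"pics/{n}_k.png")).max(2); print(n,(d[:450]>40).sum(),(d[:450,:380]>40).sum())
im=cv2.imread("pics/top_l.png")
S=lambda u,v:np.array([200+(u+.5)/2.7-.5,50+(v+.5)/2.7-.5]); T=lambda u,v:np.array([215+(u+.5)/4-.5,85+(v+.5)/4-.5])
p=np.load("p.npy")
# lid angle from relative shift: free edge in the start view residual removed
def est(a,al): return None
f=lambda q:np.concatenate([proj("top",W(p,lid(q[0],.1545,.288,.005)))-T(130,92)-[-.6,-1.5],proj("top",W(p,lid(q[0],-.1545,.288,.005)))-T(665,250)-[1.2,-1.2],proj("side",W(p,lid(q[0],-.1545,.288,.005)))-S(217,215)-[-.1,-2.]])
r=least_squares(f,[.8]); print(r.x,r.fun.round(1))
E
```

```text
time: 15.12
eef_pos: [0.4667, 0.0174, 0.3328]
tcp_rot: [0.781, 0.585, 0.132, 0.176]
contact_force: [-0.9, 1.0, -0.2]
opening: -0.004
side 18646 0
top 0 0
[0.76040486] [ 0.8  1.1  0.6  0.6 -0.1  0.3]
```

View pics/side_l.png

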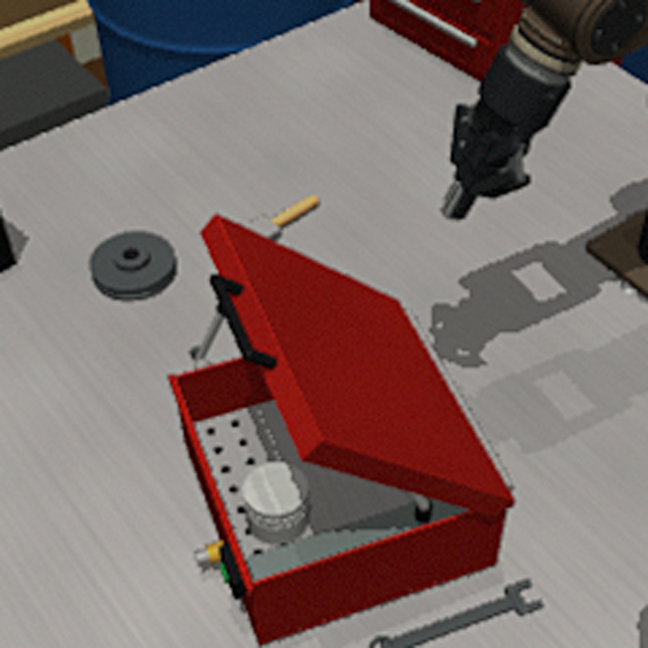

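```bash
python3 - <<'E'
import cv2
a=cv2.imread("pics/top_l.png")[200:420,560:740]; cv2.imwrite("pics/tlz.png",cv2.resize(a,None,fx=2.7,fy=2.7,interpolation=cv2.INTER_CUBIC))
E
```

```text
(no output)
```

View pics/tlz.png

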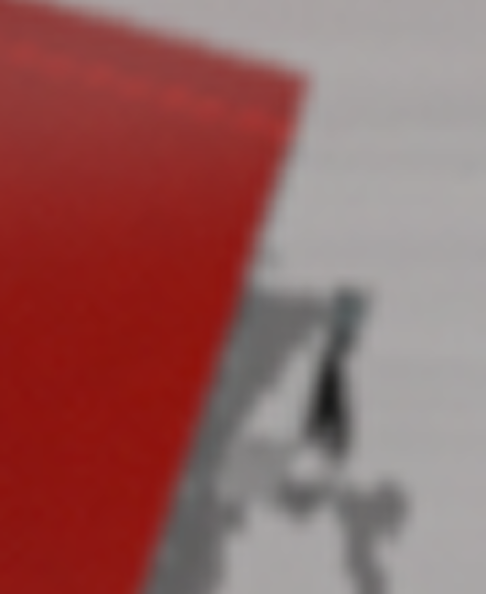

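```bash
python3 -c "
from plant import ctrl
print(ctrl.sign_off())"
```

```text
the job is handed in; nothing more can be done
None
```

The lid is resting open on the prop rod and the job is handed in, at about 15 s of the 51 s allowed. No verdict was reported.

**What I did:** I lifted the rod with closed, tilted fingers under its sleeve. It stood at about 1.08 rad (target 1.085), measured in the side view after I had let go. Then I pushed the lid's back gently from about 1.16 to 0.90 rad and let it sink by itself onto the rod.

**Last checks:**
- **Lid angle:** about 0.760 rad in the final pictures, with roughly 0.01 rad uncertainty. The home value is 0.768.
- **At rest:** the lid and rod did not change between the last two pictures, 1.1 s apart.
- **Robot clear:** the gripper had backed well away from the lid, with contact force at noise level.
- **Other things:** those visible in the last views looked unmoved. I did not measure them, and the bearing, spray can and oil filter were not checked at the end.

**Not confirmed directly:** the pin in the saddle is hidden by the lid in both views. That it is home is inferred from where the lid stopped. My pose fit also left errors of up to 2 pixels (about 6 mm) on the washer and lid points. One sleeve point in the top view was off by 6 pixels, probably because the lid partly hid it.

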